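# Load a coupon holder under the stage clip

### The job

Load the coupon holder into the abrasion stage without picking it up: with one fingertip press the clip's press bar down so that its jaw rises, and while you keep it down push the holder by its lip with the other fingertip, along the channel and under the jaw, until it is fully home against the end stop. Only then let the clip up so that the jaw clamps the holder, and draw away. Leave the loose things on and beside the stage where they are.

Things in the scene. Friction and masses are not known exactly. Their poses are not given: they have to be found in the camera images.
- stage: Specimen stage, grey slab 260 x 195 mm, fixed; its deck is 30 mm above the table. Origin at table height under the channel's centreline; x = push direction, y from the channel to the press bar, z up. The channel is the deck between two rails 5 mm high, inner faces at y = +-22 mm, x -120 to 85 mm.
- stop (a point): Middle of the end stop's face at x = 85 mm of the stage, 6 mm above the deck: a 12 mm high block across the channel's far end, which the holder's front edge meets when home. Axes as the stage's.
- holder: The flat part to push, in the channel: aluminium plate 100 (x) x 40 (y) x 6 mm, black test panel on it, 0.1 kg. Origin at the centre of its underside, axes as the stage's. At its rear (x -50 to -45 mm) an upright lip 36 mm wide rises to 34 mm above the underside. Home: origin at stage x = 35 mm. It starts 35 to 55 mm short, its front edge just before the jaw.
- lip (a point): Centre of the rear face of the holder's lip (the face to push), 20 mm above the holder's underside; axes as the holder's.
- clip (a joint): Spring clip, a rocker hinged along the stage's x at y = 45 mm, 48 mm above the table. 0 = at rest, jaw 2 mm over the deck, barring the holder's way; grows (rad) as the press bar goes down and the jaw up, stop at 0.32. The jaw clears the plate above 0.11; hold 0.2 to 0.28. Clamped on the plate it reads 0.10. 5 N (start) to 9 N (stop) at mid-width of the bar; springs back when let go.
- press_bar (a point): Centre of the top of the press bar, a flat steel strip 110 mm long (stage x -115 to -5 mm), 34 mm wide (stage y 54 to 88 mm). At rest its top is 52 mm above the table; at 0.24 rad it is 6 mm lower at mid-width. Press it anywhere along its length; a fingertip may slide along it. Axes as the stage's, tilted by the joint.
- jaw (a point): Centre of the underside of the jaw's nose (16 x 8 mm), over the channel's centreline at stage x = 66 mm (58 to 74), on an arm from the hinge whose top is 55 mm above the table. It rises about 45 mm x joint angle.
- weight: Brass knobbed weight, 36 mm across and 36 mm high, standing on the deck; leave alone. Origin at the centre of its underside.
- stylus: Dark steel stylus, 22 mm across its foot and 50 mm high, standing on the deck; leave alone. Origin at the centre of its underside.
- spare: Spare coupon holder, the same shape as the other, lying on the table beside the stage; leave alone. Origin at the centre of its underside.
- solvent: White bottle, 44 mm across and 85 mm high, on the table beside the press bar's side of the stage; leave alone. Origin at the centre of its underside.
Things that resemble listed ones, but are neither listed nor needed, are in the scene too. Leave any purple or turquoise look-alike of the holder alone.

How it is judged (in metres and radians):
On the way, in this order (a step that is already met when the one before it is completed fails the run):
1. A fingertip holds the clip down, its jaw clear of the plate's thickness (joint above 0.13), before the holder is under the jaw (value of joint clip above 0.13 rad and contact force between the fingers and clip above 1 N and x of holder in the frame of stage below 0.008 m), for 0.2 s.
2. The holder is home against the stop (within 4 mm) with the clip still held down by the fingers (value of joint clip above 0.115 rad and contact force between the fingers and clip above 1 N and x of holder in the frame of stage above 0.031 m), for 0.1 s.
At the end, for the whole second after the job is handed in: The holder lies flat in the channel, within 4 mm of the end stop and at rest, with the jaw of the let-go clip clamping it (more than 1.5 N, clip joint 0.06 to 0.125 rad) (x of holder in the frame of stage above 0.031 m and z of holder in the frame of stage below 0.033 m and angle between the x axis of holder and the x axis of stage, either way round below 0.08 rad and value of joint clip between 0.06 and 0.125 rad and contact force between clip and holder above 1.5 N and linear speed of holder below 0.01 m/s); the robot touches nothing.
It fails at once if The jaw was let down on the holder part-way (clip joint under 0.115 with the holder's front at least 5 mm under the jaw and still more than 5 mm short of the stop) (value of joint clip below 0.115 rad and x of holder in the frame of stage between 0.013 and 0.03 m).
It fails at once if The holder was lifted (over 8 mm off the deck) or tipped (z of holder in the frame of stage above 0.038 m or angle between holder's own z axis and vertical above 0.2 rad).
It fails at once if A loose thing on or beside the stage was moved by more than 15 mm (distance of any of weight, stylus, spare, solvent from where it was at the start of the episode above 0.015 m).
It also fails if it takes over 46 s, if anything falls off the work surface, if the arm or the gripper's body presses on something with over 40 N, if the wrist force passes 120 N, or if a joint passes its speed limit or range.

### The arm

A 6-joint arm with a two-finger parallel gripper is mounted at the origin on the work surface. World frame = base frame: x ahead of the robot, y to its left, z up, the work surface at z = 0. Lengths are in m, angles in degrees, forces in N, time in s.
With the tool pointing down it reaches from about 0.4 to 0.825 m from the base axis. Payload 7 kg.
Tool frame: the origin (TCP) lies midway between the tips of the shut fingers; the grasp point (between the pads) lies 19 mm behind it; z points along the fingers, y is the line along which they close (so a half turn about z gives the same grasp; the last joint's range is limited). The gripper opens to 88 mm and grips with 3 to 60 N. Pads are 19 mm wide; open, the fingers measure 130 mm over their backs; the gripper's body (78 mm by 193 mm) begins 47 mm behind the grasp point.
Start: joints at [-60.556, 20.546, 0.682, 0, -70.136, -16.507], TCP at [0.151, -0.658, 0.227] pointing down, gripper open.
Joint ranges: [-176.03, 176.03], [-82.01, 121.73], [-58.28, 71.71], [-173.87, 95.51], [-174.79, -0.11], [-173.66, 173.66]. Speed limits (degrees/s): [136.94, 136.94, 172.46, 180, 180, 180].

### API

Orientations are given as [roll, pitch, yaw] about the fixed x, y, z axes, in that order (R = Rz(yaw) Ry(pitch) Rx(roll)).
In Python, from plant import telemetry, viewer, workorder gives the robot as it stands. The module is installed in compiled form; this text tells all that it offers.
- The arm moves only by the tool carry_out, never from a script. Its argument "rows" is a list of rows, each a list of 6 numbers: the shift along the tool's x, y, z in m, then the turn, a rotation vector about the tool's x, y, z in rad. In form: [[tx, ty, tz, ax, ay, az], ...]. A call has 1 to 8 rows; each row is the pose to reach, as a shift and turn from the pose commanded when the call began, along the tool's axes at that moment; what a row does not reach only later rows make up. A row lasts 1/8 s, in which the tool goes at most 62.5 mm and 10.7 degrees, less where a joint would pass 70% of its speed; a pose out of reach is approached as far as the arm can. A call with a gripper value outside its range is refused whole. "grip" is the gripper's target within -1 to 1 (fully open at 1, half-way at 0, shut at -1), set as the call begins (left out, the last holds). The fingers move at their own pace and stop on an object; the grip force is fixed at half the most. Time passes only in rows, so rows that repeat a pose let the fingers close. It gives the time, the measured TCP pose, the force, the opening and the grip force at its end, in the units of the state.
- telemetry.get_obs(): the state, without advancing time (a new reading comes with each control period).
- viewer.snapshot(name): name is "side" or "top"; returns the picture (400x640x3 uint8, red, green, blue); there is no depth.
- viewer.camera_info(name): a dict with "intrinsics" (3x3 intrinsics, pixels), "k1" (the pictures are not rectified: a ray, as slopes to the right and down, at radius r is drawn at 1 + k1 r^2 times it, then the intrinsics apply), "extrinsics" (4x4, takes a point from camera to world coordinates). Camera axes: x right, y down, z forward; pixel columns grow to the right and rows downward; lengths in m; the calibration is good to about 2 mm. A picture is of the moment at which its call begins. camera_info takes no time and is no camera call.
- workorder.close_job(): hands the job in; it is judged then, once.
The state is a dict: "clock": time; "joint_pos": joint angles; "qvel": joint speeds; "tau": joint torques, N m; "tool_pos": TCP position; "orientation": TCP orientation; "force": force on the tool from outside, world axes, zero at the start; "moment": the same for the moment, N m; "opening": finger opening in m; "gripper_force": force on a finger pad.
Only numpy, scipy, OpenCV 4.12 (cv2) and the standard library are available. Lean on these libraries where they do the work, as an engineer would, in place of code of your own. Each camera call takes 0.05 s, during which the arm holds its last target. There are 200 camera calls.

## Working session

There is one attempt and no reset: what is moved stays moved. The work goes in short steps, Python scripts to look and compute and a tool call to move; the robot and the scene stay as the last step left them, time stands still between calls to the robot, and variables do not carry over. Pictures are saved under pics/ and viewed, at most 10 in all, crops included, and the job is handed in when it is done.

Besides the shell and the picture viewer there is one more tool, called after "Emit:" in YAML: its name, and indented under it one key for each argument. carry_out: Moves the arm, as the interface text tells. Its arguments: {"type":"object","properties":{"rows":{"type":"array"},"grip":{"type":"number"}},"required":["rows"]}

```bash
mkdir -p pics
python3 - <<'E'
from plant import telemetry, viewer
import cv2, numpy as np
for n in("side","top"):
    cv2.imwrite(f"pics/{n}0.png",viewer.snapshot(n)[:,:,::-1]); print(n,viewer.camera_info(n))
print(telemetry.get_obs())
E
```

```text
side {'intrinsics': array([[454.94372614,   0.        , 324.79542568],
       [  0.        , 454.94372614, 199.00775041],
       [  0.        ,   0.        ,   1.        ]]), 'k1': -0.034096655688855664, 'extrinsics': array([[-0.92411819, -0.29319734,  0.24503241,  0.32605003],
       [-0.38207693,  0.7010267 , -0.60214515,  0.53608344],
       [ 0.00477309, -0.65007453, -0.75985547,  0.7337138 ],
       [ 0.        ,  0.        ,  0.        ,  1.        ]])}
top {'intrinsics': array([[453.19401298,   0.        , 330.92252793],
       [  0.        , 453.19401298, 195.78790131],
       [  0.        ,   0.        ,   1.        ]]), 'k1': -0.07000340737689971, 'extrinsics': array([[ 1.02138511e-03, -9.87064960e-01,  1.60317566e-01,
         3.53101725e-01],
       [-9.99737401e-01, -4.67804787e-03, -2.24331015e-02,
         2.94352958e-02],
       [ 2.28929017e-02, -1.60252554e-01, -9.86810536e-01,
         1.06178313e+00],
       [ 0.00000000e+00,  0.00000000e+00,  0.00000000e+00,
         1.00000000e+00]])}
{'clock': 0.1, 'joint_pos': array([-6.05550904e+01,  2.05882380e+01,  6.39291187e-01, -1.73647982e-02,
       -7.01367582e+01, -1.65048537e+01]), 'qvel': array([-0.0135035 , -0.12006222,  0.07976503, -0.01653084, -0.02331657,
        0.04628864]), 'tau': array([-2.96135586e-03, -5.84165668e+01,  2.93752956e+01,  7.01543793e+00,
        1.02065282e-02, -5.99371629e-05]), 'tool_pos': array([ 0.15100226, -0.65744149,  0.22570936]), 'orientation': array([ 1.79913188e+02, -8.69843225e-03, -1.67065850e+02]), 'force': array([ 0.28738677, -0.19014974,  0.0308923 ]), 'moment': array([-0.04629175,  0.04170189,  0.00296374]), 'gripper_force': 0.0, 'opening': 0.0873627882397419}
```

View pics/side0.png

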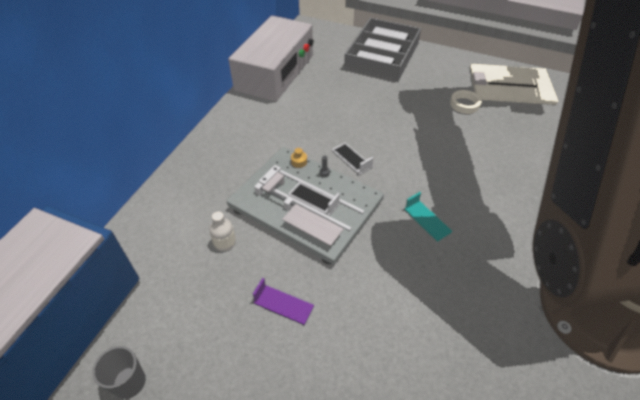

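View pics/top0.png

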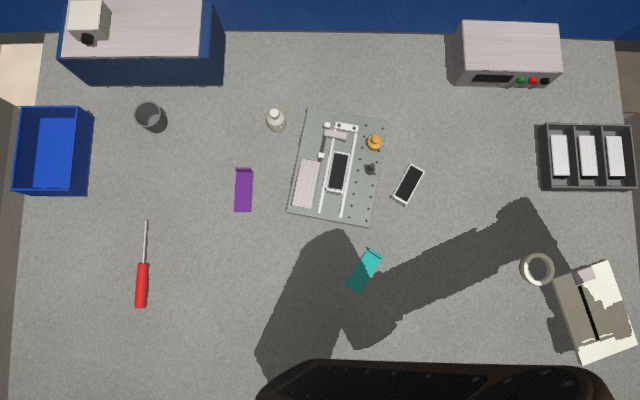

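Candidates for the holder, as pixels in the top view: the holder in the channel at (338,172), the spare at (408,184), a purple one at (244,190) and a turquoise one at (364,271). The one in the channel matches the description, so I'll check it in a close crop.

Run:
```python
import cv2
a=cv2.imread("pics/top0.png")[95:235,260:430]; b=cv2.imread("pics/side0.png")[135:275,205:395]
cv2.imwrite("pics/topc.png",cv2.resize(a,None,fx=4,fy=4,interpolation=2)); cv2.imwrite("pics/sidec.png",cv2.resize(b,None,fx=4,fy=4,interpolation=2))
```

```text
(no output)
```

View pics/topc.png

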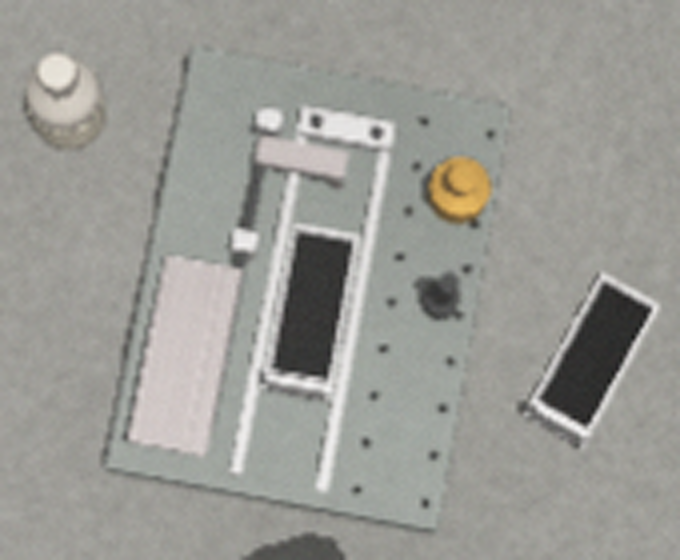

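View pics/sidec.png

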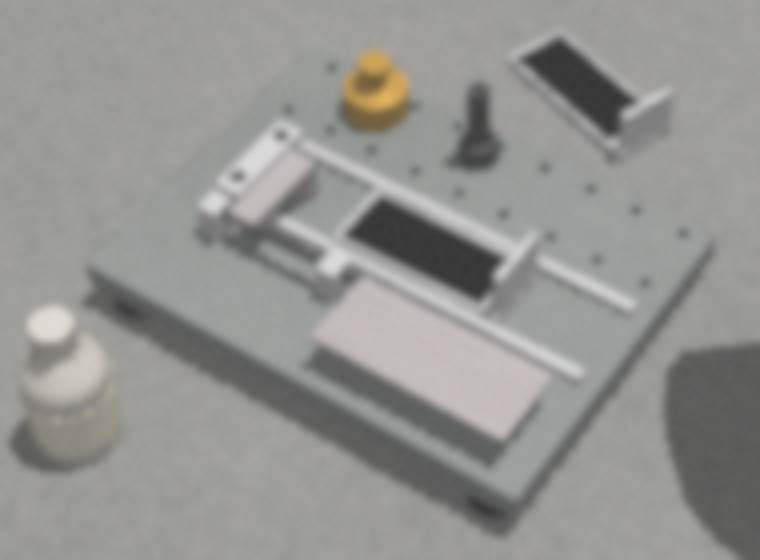

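The crops confirm the choice. The holder lies in the channel with its black panel at top-crop (315,305) and its lip at about (297,382). The press bar is at (185,355) and the jaw at (300,160). Next I fit the stage pose from both views.

```bash
cat > h.py <<'E'
import numpy as np, cv2
from scipy.optimize import least_squares
from plant import telemetry, viewer
C={n:viewer.camera_info(n) for n in("side","top")}
O={"top":(260,95),"side":(205,135)}
def proj(n,P):
    c=C[n];E=c["extrinsics"];p=(np.atleast_2d(P)-E[:3,3])@E[:3,:3]
    s=p[:,:2]/p[:,2:];s=s*(1+c["k1"]*(s**2).sum(1,keepdims=True))
    K=c["intrinsics"];return s*K[0,0]+K[:2,2]
def px(n,uv): return (np.atleast_2d(uv)+.5)/4-.5+np.array(O[n])
def stage(p,P):
    c,s=np.cos(p[2]),np.sin(p[2]);P=np.atleast_2d(P)
    return np.c_[p[0]+c*P[:,0]-s*P[:,1],p[1]+s*P[:,0]+c*P[:,1],P[:,2]]
E
python3 - <<'E'
from h import *
bar=[[-5,88],[-5,54],[-115,54],[-115,88]]
bt=[(168,256),(241,268),(207,455),(127,440)]; bs=[(315,335),(365,278),(550,380),(503,440)]
rt=[(237,472),(323,488)]; rs=[(580,375),(632,305)]
# triangulated bar corners
for a,b in zip(bt,bs):
    f=lambda P:np.r_[(proj("top",P)-px("top",a)).ravel(),(proj("side",P)-px("side",b)).ravel()]
    r=least_squares(f,[.5,0,.05]);print("bar corner",r.x.round(4),round(np.abs(r.fun).max(),2))
def fit(q):
    zb=q[3]
    B=stage(q,[[x/1e3,y/1e3,zb] for x,y in bar]);R=stage(q,[[-.12,.025,.035],[-.12,-.025,.035]])
    return np.r_[(proj("top",B)-px("top",bt)).ravel(),(proj("side",B)-px("side",bs)).ravel(),(proj("top",R)-px("top",rt)).ravel(),(proj("side",R)-px("side",rs)).ravel()]
r=least_squares(fit,[.5,0,-.15,.05]);print("stage",r.x.round(4),np.degrees(r.x[2]).round(2)); print(r.fun.reshape(-1,2).round(2).tolist())
q=r.x
# holder x from front top edge of plate (z 36) and lip top rear edge (z 64)
for h in(-.02,-.015,-.01,-.005,0):
    P=stage(q,[[h+.05,.02,.036],[h+.05,-.02,.036],[h-.05,.018,.064],[h-.05,-.018,.064],[h-.05,.018,.036],[h-.05,-.018,.036]])
    print(h,[((proj(n,P)-np.array(O[n])+.5)*4-.5).round(0).tolist() for n in("top","side")])
sp=stage(q,[[.085,.02,.042],[.085,-.02,.042],[.066,0,.055]]);print("stop face",((proj("top",sp)-np.array(O["top"])+.5)*4-.5).round(0).tolist())
E
```

```text
bar corner [0.6003 0.073  0.0548] 0.82
bar corner [0.5936 0.0314 0.0541] 0.85
bar corner [0.4884 0.0504 0.0485] 0.16
bar corner [0.4949 0.095  0.0553] 0.56
stage [ 0.5906 -0.0177 -0.1973  0.0533] -11.3
[[1.75, -0.12], [-1.92, -0.2], [-3.31, -0.13], [1.85, 0.61], [-1.05, -1.47], [-2.95, 1.39], [-1.45, 1.36], [0.25, -1.14], [1.41, 1.34], [1.41, 1.69], [1.06, -0.62], [1.33, 0.09]]
-0.02 [[[303.0, 228.0], [370.0, 242.0], [273.0, 386.0], [336.0, 399.0], [272.0, 395.0], [334.0, 407.0]], [[339.0, 233.0], [385.0, 186.0], [506.0, 280.0], [546.0, 233.0], [505.0, 316.0], [544.0, 270.0]]]
-0.015 [[[304.0, 220.0], [372.0, 234.0], [275.0, 378.0], [338.0, 391.0], [274.0, 386.0], [335.0, 399.0]], [[331.0, 229.0], [377.0, 182.0], [497.0, 275.0], [538.0, 229.0], [497.0, 312.0], [536.0, 266.0]]]
-0.01 [[[306.0, 212.0], [373.0, 226.0], [276.0, 369.0], [340.0, 382.0], [276.0, 378.0], [337.0, 390.0]], [[323.0, 225.0], [369.0, 178.0], [489.0, 271.0], [529.0, 224.0], [488.0, 307.0], [528.0, 261.0]]]
-0.005 [[[308.0, 204.0], [375.0, 218.0], [278.0, 361.0], [341.0, 373.0], [277.0, 370.0], [339.0, 382.0]], [[316.0, 221.0], [362.0, 174.0], [480.0, 266.0], [521.0, 220.0], [480.0, 303.0], [519.0, 257.0]]]
0 [[[309.0, 196.0], [376.0, 209.0], [280.0, 352.0], [343.0, 365.0], [279.0, 361.0], [340.0, 374.0]], [[308.0, 217.0], [354.0, 170.0], [471.0, 262.0], [512.0, 216.0], [471.0, 299.0], [511.0, 253.0]]]
stop face [[321.0, 137.0], [388.0, 150.0], [350.0, 168.0]]
```

Run:
```python
from h import *
# stage pts: bar ends (inner edge y free), rails, deck corners (offset free), stop
ob={"top":[(168,256),(127,440),(241,268),(207,455),(237,472),(323,488),(190,48),(508,103),(437,528),(105,467)],
    "side":[(315,335),(503,440),(365,278),(550,380),(580,375),(632,305),(88,268),(310,50),(714,240),(512,500)]}
def pts(q):
    yi,ox,oy,ry=q[3:7]
    return stage(q,[[-.005,.088,.052],[-.115,.088,.052],[-.005,yi,.052],[-.115,yi,.052],[-.12,ry,.035],[-.12,-ry,.035],
      [ox+.13,oy+.0975,.03],[ox+.13,oy-.0975,.03],[ox-.13,oy-.0975,.03],[ox-.13,oy+.0975,.03]])
def fit(q): return np.r_[tuple((proj(n,pts(q))-px(n,ob[n])).ravel() for n in ob)]
r=least_squares(fit,[.59,-.017,-.19,.05,0,0,.025],loss="soft_l1");print(r.x.round(4),np.degrees(r.x[2]).round(2));print(fit(r.x).reshape(2,-1,2).round(1).tolist())
q=r.x
for h in(-.02,-.015,-.01,-.005,0):
    P=stage(q,[[h+.05,.02,.036],[h+.05,-.02,.036],[h-.05,.018,.064],[h-.05,-.018,.064],[h-.05,.018,.036],[h-.05,-.018,.036]])
    print(h,[((proj(n,P)-np.array(O[n])+.5)*4-.5).round(0).astype(int).tolist() for n in("top","side")])
sp=stage(q,[[.085,.02,.042],[.085,-.02,.042],[.066,0,.055]]);print("stop face",((proj("top",sp)-np.array(O["top"])+.5)*4-.5).round(0).tolist())
```

```text
[ 0.5925 -0.0139 -0.1827  0.0449 -0.0007  0.0047  0.0252] -10.47
[[[0.0, -0.3], [0.8, 0.5], [0.3, 0.2], [-0.4, 0.3], [0.4, 0.8], [0.6, 0.8], [-0.0, -0.9], [0.8, 0.3], [0.2, 1.1], [-0.5, 0.6]], [[-2.3, 0.4], [-0.5, 0.2], [-1.6, 0.1], [0.2, -0.7], [-0.0, 0.1], [0.1, 0.5], [-2.3, -0.1], [-0.5, -0.8], [0.3, -0.9], [0.2, 1.4]]]
-0.02 [[[295, 225], [363, 238], [268, 384], [331, 396], [267, 392], [329, 404]], [[332, 238], [377, 190], [501, 283], [540, 236], [500, 320], [539, 273]]]
-0.015 [[[297, 217], [364, 230], [269, 375], [333, 387], [269, 384], [330, 395]], [[324, 234], [370, 186], [492, 279], [532, 232], [491, 315], [530, 268]]]
-0.01 [[[298, 209], [366, 222], [271, 366], [334, 378], [270, 375], [332, 387]], [[316, 230], [362, 182], [483, 274], [523, 227], [483, 311], [522, 264]]]
-0.005 [[[300, 201], [367, 214], [273, 358], [336, 370], [272, 367], [333, 378]], [[309, 226], [354, 178], [475, 270], [514, 223], [474, 307], [513, 260]]]
0 [[[302, 193], [369, 205], [274, 349], [337, 361], [273, 359], [335, 370]], [[301, 222], [346, 174], [466, 266], [506, 219], [466, 302], [505, 256]]]
stop face [[313.0, 133.0], [380.0, 146.0], [342.0, 164.0]]
```

```bash
cat >> h.py <<'E'
from scipy.spatial.transform import Rotation as Ro
q=np.array([.5925,-.0139,-.1827])
def status():
    o=telemetry.get_obs();R=Ro.from_euler("xyz",o["orientation"],degrees=True)
    c,s=np.cos(q[2]),np.sin(q[2]);d=o["tool_pos"]-np.r_[q[:2],0]
    print("t",round(o["clock"],2),"stage xyz mm",(1e3*np.r_[c*d[0]+s*d[1],-s*d[0]+c*d[1],d[2]]).round(1),"F stage",np.r_[c*o["force"][0]+s*o["force"][1],-s*o["force"][0]+c*o["force"][1],o["force"][2]].round(2),"open",o["opening"].round(4),"rpy",o["orientation"].round(2))
    return o,R
def to(P):
    o,R=status();w=stage(q,P)[0]
    T=Ro.from_euler("xyz",[180,0,np.degrees(q[2])+180],degrees=True)
    print("world",w.round(4),"shift",R.inv().apply(w-o["tool_pos"]).round(4),"turn",(R.inv()*T).as_rotvec().round(4))
E
python3 -c "
from h import *
to([-.095,.0375,.2])"
```

```text
Traceback (most recent call last):
  File "h.py", line 22, in to
    o,R=status();w=stage(q,P)[0]
        ~~~~~~^^
  File "h.py", line 19, in status
    print("t",round(o["clock"],2),"stage xyz mm",(1e3*np.r_[c*d[0]+s*d[1],-s*d[0]+c*d[1],d[2]]).round(1),"F stage",np.r_[c*o["force"][0]+s*o["force"][1],-s*o["force"][0]+c*o["force"][1],o["force"][2]].round(2),"open",o["opening"].round(4),"rpy",o["orientation"].round(2))
                                                                                                                                                                                                                         ^^^^^^^^^^^^^^^^^^
AttributeError: 'float' object has no attribute 'round'
```

```bash
sed -i 's/o\["opening"\].round(4)/round(o["opening"],4)/' h.py
python3 -c "
from h import *
to([-.095,.0375,.2])"
```

```text
t 0.1 stage xyz mm [-317.2 -713.   225.7] F stage [ 0.32 -0.13  0.03] open 0.0874 rpy [ 1.7991e+02 -1.0000e-02 -1.6707e+02]
world [0.5059 0.0402 0.2   ] shift [-0.5021  0.6005  0.0265] turn [ 0.0015 -0.0005  0.4084]
```

Emit:
carry_out:
  rows:
    - [-0.502, 0.6, 0.02, 0, 0, 0.408]
    - [-0.502, 0.6, 0.02, 0, 0, 0.408]
    - [-0.502, 0.6, 0.02, 0, 0, 0.408]
    - [-0.502, 0.6, 0.02, 0, 0, 0.408]
    - [-0.502, 0.6, 0.02, 0, 0, 0.408]
    - [-0.502, 0.6, 0.02, 0, 0, 0.408]
    - [-0.502, 0.6, 0.02, 0, 0, 0.408]
    - [-0.502, 0.6, 0.02, 0, 0, 0.408]
  grip: 0.23

```text
clock: 1.1
tool_pos: [0.3773, -0.2125, 0.2139]
orientation: [180.0, 0.0, 169.6]
force: [0.3, -0.5, -0.2]
opening: 0.0542
gripper_force: 0.0
```

```bash
python3 -c "
from h import *
to([-.095,.0375,.14])"
```

```text
t 1.1 stage xyz mm [-175.5 -234.4  213.9] F stage [ 0.35 -0.42 -0.16] open 0.0542 rpy [1.7999e+02 3.0000e-02 1.6956e+02]
world [0.5059 0.0402 0.14  ] shift [-0.0806  0.2718  0.074 ] turn [0.0001 0.0005 0.0005]
```

Emit:
carry_out:
  rows:
    - [-0.08, 0.272, 0.07, 0, 0, 0]
    - [-0.08, 0.272, 0.07, 0, 0, 0]
    - [-0.08, 0.272, 0.07, 0, 0, 0]
    - [-0.08, 0.272, 0.07, 0, 0, 0]
    - [-0.08, 0.272, 0.07, 0, 0, 0]
    - [-0.08, 0.272, 0.07, 0, 0, 0]
    - [-0.08, 0.272, 0.07, 0, 0, 0]

```text
clock: 1.98
tool_pos: [0.5044, 0.0385, 0.1435]
orientation: [-180.0, -0.1, 169.6]
force: [-1.0, 0.2, -0.3]
opening: 0.054
gripper_force: 0.0
```

```bash
python3 -c "
from h import *
to([-.095,.0375,.07])"
```

```text
t 1.98 stage xyz mm [-96.2  35.5 143.5] F stage [-1.04  0.02 -0.25] open 0.054 rpy [-1.7996e+02 -6.0000e-02  1.6959e+02]
world [0.5059 0.0402 0.07  ] shift [-0.0012  0.0021  0.0735] turn [-0.0006 -0.001   0.001 ]
```

Emit:
carry_out:
  rows:
    - [-0.001, 0.002, 0.05, 0, 0, 0]
    - [-0.001, 0.002, 0.078, 0, 0, 0]
    - [-0.001, 0.002, 0.078, 0, 0, 0]
    - [-0.001, 0.002, 0.078, 0, 0, 0]

```text
clock: 2.48
tool_pos: [0.5069, 0.04, 0.0672]
orientation: [180.0, 0.1, 169.5]
force: [0.4, 0.3, 0.4]
opening: 0.054
gripper_force: 0.0
```

```bash
python3 -c "
from h import *
to([-.095,.0375,.055])
b=viewer.snapshot('side')[125:275,205:405,::-1]
a=viewer.snapshot('top')[95:245,255:405,::-1]
cv2.imwrite('pics/s1.png',np.hstack([cv2.resize(b,None,fx=2.28,fy=2.28,interpolation=2),cv2.resize(a,(342,342),interpolation=2)]))
"
```

```text
t 2.48 stage xyz mm [-94.   37.5  67.2] F stage [0.32 0.36 0.39] open 0.054 rpy [1.7996e+02 8.0000e-02 1.6953e+02]
world [0.5059 0.0402 0.055 ] shift [0.001  0.     0.0122] turn [ 0.0007  0.0015 -0.0001]
```

View pics/s1.png

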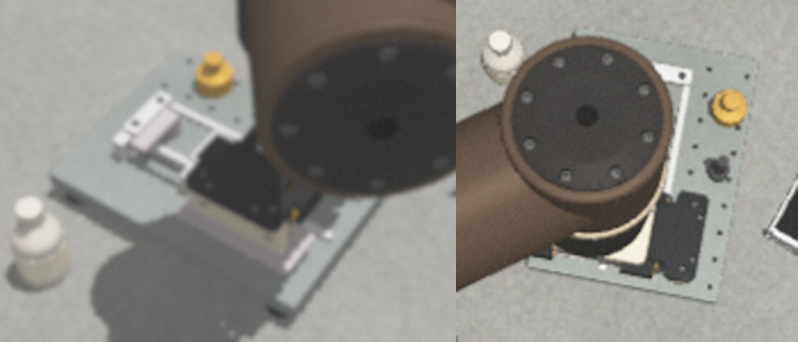

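The gripper sits over the channel and bar, with the arm hiding the fingertips in the side view (300,200) and the top view (590,250). The jaw at side (155,130) is untouched. From here I go by force.

Emit:
carry_out:
  rows:
    - [0, 0, 0.01, 0, 0, 0]
    - [0, 0, 0.013, 0, 0, 0]
    - [0, 0, 0.013, 0, 0, 0]
    - [0, 0, 0.013, 0, 0, 0]

```text
clock: 3.08
tool_pos: [0.5063, 0.0404, 0.0529]
orientation: [-180.0, -0.0, 169.6]
force: [0.2, 0.2, -0.4]
opening: 0.0541
gripper_force: 0.0
```

Emit:
carry_out:
  rows:
    - [0, 0, 0.001, 0, 0, 0]
    - [0, 0, 0.001, 0, 0, 0]

```text
clock: 3.32
tool_pos: [0.5064, 0.0404, 0.0522]
orientation: [180.0, 0.0, 169.6]
force: [-0.8, 0.8, 4.1]
opening: 0.0541
gripper_force: 2.2
```

Emit:
carry_out:
  rows:
    - [0, 0, 0.001, 0, 0, 0]
    - [0, 0, 0.001, 0, 0, 0]

```text
clock: 3.58
tool_pos: [0.5065, 0.0406, 0.0513]
orientation: [180.0, 0.0, 169.6]
force: [-2.2, 0.8, 6.9]
opening: 0.0537
gripper_force: 3.1
```

Emit:
carry_out:
  rows:
    - [0, 0, 0.001, 0, 0, 0]
    - [0, 0, 0.001, 0, 0, 0]

```text
clock: 3.82
tool_pos: [0.5065, 0.0407, 0.0504]
orientation: [180.0, 0.0, 169.6]
force: [-2.7, 1.5, 6.6]
opening: 0.0536
gripper_force: 3.6
```

Emit:
carry_out:
  rows:
    - [0, 0, 0.001, 0, 0, 0]
    - [0, 0, 0.002, 0, 0, 0]
    - [0, 0, 0.003, 0, 0, 0]
    - [0, 0, 0.003, 0, 0, 0]
    - [0, 0, 0.003, 0, 0, 0]

```text
clock: 4.45
tool_pos: [0.5066, 0.0408, 0.0476]
orientation: [180.0, 0.0, 169.6]
force: [-2.7, 2.4, 9.2]
opening: 0.0541
gripper_force: 4.7
```

```bash
python3 -c "
from h import *
status()
b=viewer.snapshot('side')[150:250,215:315,::-1]
a=viewer.snapshot('top')[95:195,310:410,::-1]
cv2.imwrite('pics/s2.png',np.hstack([cv2.resize(i,(400,400),interpolation=2) for i in (b,a)]))
"
```

```text
t 4.45 stage xyz mm [-94.4  38.2  47.6] F stage [-3.12  1.88  9.19] open 0.0541 rpy [1.7996e+02 5.0000e-02 1.6959e+02]
```

View pics/s2.png

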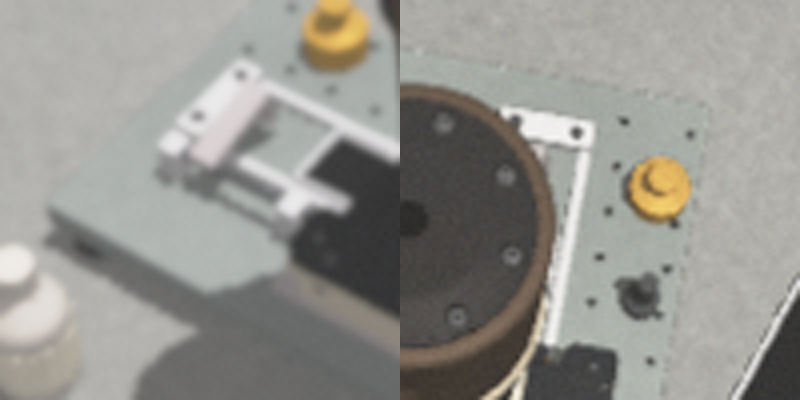

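Crop: the jaw at (235,125) now stands clear, with its shadow underneath, and the weight and stylus are undisturbed. Now I push, holding this height.

Emit:
carry_out:
  rows:
    - [-0.003, 0, 0, 0, 0, 0]
    - [-0.006, 0, 0, 0, 0, 0]
    - [-0.009, 0, 0, 0, 0, 0]
    - [-0.012, 0, 0, 0, 0, 0]
    - [-0.015, 0, 0, 0, 0, 0]
    - [-0.018, 0, 0, 0, 0, 0]
    - [-0.021, 0, 0, 0, 0, 0]
    - [-0.024, 0, 0, 0, 0, 0]

```text
clock: 5.55
tool_pos: [0.5283, 0.0361, 0.0471]
orientation: [-180.0, -0.1, 169.6]
force: [-9.0, 4.4, 11.0]
opening: 0.0538
gripper_force: 5.9
```

```bash
python3 -c "
from h import *
status()
b=viewer.snapshot('side')[150:250,215:315,::-1]
a=viewer.snapshot('top')[95:195,310:410,::-1]
cv2.imwrite('pics/s3.png',np.hstack([cv2.resize(i,(400,400),interpolation=2) for i in (b,a)]))
"
```

```text
t 5.55 stage xyz mm [-72.3  37.5  47.1] F stage [-9.63  2.71 10.98] open 0.0538 rpy [-1.7997e+02 -1.4000e-01  1.6956e+02]
```

View pics/s3.png

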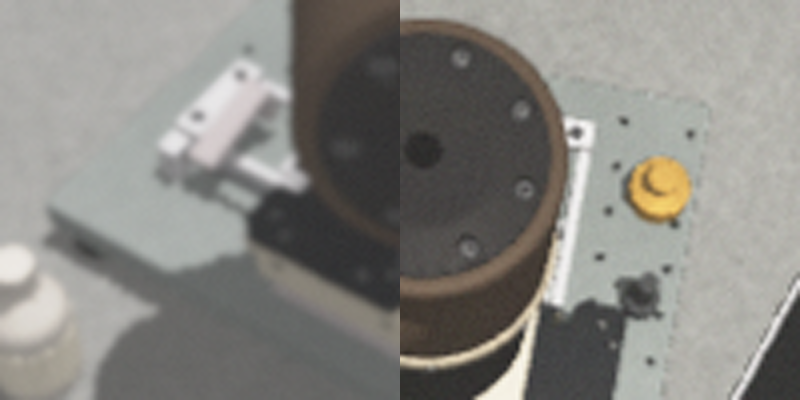

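The jaw is still up at (235,125), and the weight and stylus are unmoved. Contact with the lip shows as extra force along the push. I'll continue.

Emit:
carry_out:
  rows:
    - [-0.003, 0, 0, 0, 0, 0]
    - [-0.006, 0, 0, 0, 0, 0]
    - [-0.009, 0, 0, 0, 0, 0]
    - [-0.012, 0, 0, 0, 0, 0]
    - [-0.015, 0, 0, 0, 0, 0]
    - [-0.018, 0, 0, 0, 0, 0]
    - [-0.02, 0, 0, 0, 0, 0]

```text
clock: 6.52
tool_pos: [0.5482, 0.0325, 0.0471]
orientation: [-180.0, -0.1, 169.6]
force: [-9.1, 5.0, 10.4]
opening: 0.0541
gripper_force: 5.7
```

```bash
python3 -c "
from h import *
status()"
```

```text
t 6.53 stage xyz mm [-52.   37.6  47.1] F stage [-9.85  3.3  10.45] open 0.0541 rpy [-1.7998e+02 -1.2000e-01  1.6956e+02]
```

Emit:
carry_out:
  rows:
    - [-0.003, 0, 0, 0, 0, 0]
    - [-0.006, 0, 0, 0, 0, 0]
    - [-0.009, 0, 0, 0, 0, 0]
    - [-0.012, 0, 0, 0, 0, 0]
    - [-0.015, 0, 0, 0, 0, 0]
    - [-0.018, 0, 0, 0, 0, 0]
    - [-0.02, 0, 0, 0, 0, 0]

```text
clock: 7.4
tool_pos: [0.5678, 0.029, 0.0471]
orientation: [-180.0, -0.1, 169.6]
force: [-7.5, 4.1, 10.0]
opening: 0.0538
gripper_force: 5.6
```

Emit:
carry_out:
  rows:
    - [-0.0015, 0, 0, 0, 0, 0]
    - [-0.003, 0, 0, 0, 0, 0]

```text
clock: 7.65
tool_pos: [0.5707, 0.0284, 0.0472]
orientation: [-180.0, -0.1, 169.6]
force: [-7.2, 3.5, 9.6]
opening: 0.0539
gripper_force: 5.4
```

Emit:
carry_out:
  rows:
    - [-0.001, 0, 0, 0, 0, 0]
    - [-0.002, 0, 0, 0, 0, 0]

```text
clock: 7.9
tool_pos: [0.5726, 0.0281, 0.0472]
orientation: [-180.0, -0.1, 169.6]
force: [-8.6, 4.4, 10.6]
opening: 0.0537
gripper_force: 5.4
```

```bash
python3 -c "
from h import *
status()"
```

```text
t 7.9 stage xyz mm [-27.2  37.7  47.2] F stage [-9.22  2.72 10.57] open 0.0537 rpy [-1.7998e+02 -1.2000e-01  1.6957e+02]
```

Emit:
carry_out:
  rows:
    - [-0.001, 0, 0, 0, 0, 0]
    - [-0.0015, 0, 0, 0, 0, 0]

```text
clock: 8.15
tool_pos: [0.573, 0.0279, 0.047]
orientation: [-180.0, -0.2, 169.5]
force: [-13.1, 6.7, 14.1]
opening: 0.0539
gripper_force: 8.2
```

Emit:
carry_out:
  rows:
    - [-0.001, 0, 0, 0, 0, 0]
    - [-0.0015, 0, 0, 0, 0, 0]

```text
clock: 8.4
tool_pos: [0.5731, 0.0278, 0.047]
orientation: [-179.9, -0.4, 169.5]
force: [-19.0, 10.4, 19.8]
opening: 0.0541
gripper_force: 11.4
```

Emit:
carry_out:
  rows:
    - [-0.001, 0, 0, 0, 0, 0]
    - [-0.001, 0, 0, 0, 0, 0]

```text
clock: 8.65
tool_pos: [0.5731, 0.0278, 0.047]
orientation: [-179.9, -0.4, 169.5]
force: [-21.4, 12.3, 21.9]
opening: 0.0541
gripper_force: 13.2
```

Emit:
carry_out:
  rows:
    - [0.002, 0, 0, 0, 0, 0]
    - [0.004, 0, 0, 0, 0, 0]

```text
clock: 8.9
tool_pos: [0.573, 0.0281, 0.0475]
orientation: [-180.0, -0.1, 169.6]
force: [-3.0, 0.5, 9.2]
opening: 0.0536
gripper_force: 5.0
```

```bash
python3 -c "
from h import *
status()
b=viewer.snapshot('side')[150:250,215:315,::-1]
a=viewer.snapshot('top')[95:195,310:410,::-1]
cv2.imwrite('pics/s4.png',np.hstack([cv2.resize(i,(400,400),interpolation=2) for i in (b,a)]))
"
```

```text
t 8.9 stage xyz mm [-26.8  37.8  47.5] F stage [-3.   -0.05  9.18] open 0.0536 rpy [-1.7999e+02 -6.0000e-02  1.6958e+02]
```

View pics/s4.png

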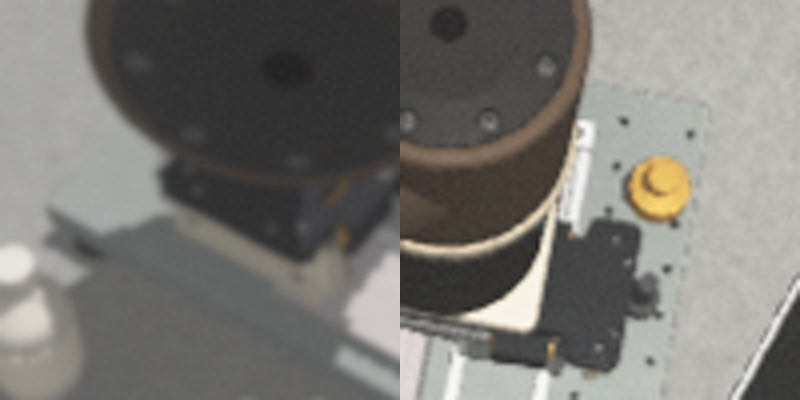

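The arm hides the holder here. The stop felt rigid at stage x ≈ -26.7 mm, where I predicted -24.5. I'll keep the clip down and slide back along the bar to see whether the holder is home before letting the clip up.

Emit:
carry_out:
  rows:
    - [0.008, 0, 0, 0, 0, 0]
    - [0.016, 0, 0, 0, 0, 0]
    - [0.024, 0, 0, 0, 0, 0]
    - [0.032, 0, 0, 0, 0, 0]
    - [0.04, 0, 0, 0, 0, 0]
    - [0.048, 0, 0, 0, 0, 0]
    - [0.056, 0, 0, 0, 0, 0]
    - [0.064, 0, 0, 0, 0, 0]

```text
clock: 10.0
tool_pos: [0.5152, 0.041, 0.049]
orientation: [179.8, 0.4, 169.6]
force: [5.3, 0.9, 7.5]
opening: 0.0542
gripper_force: 3.8
```

```bash
python3 -c "
from h import *
status()
for h in (.025,.03,.035):
    P=stage(q,[[h+.05,.02,.036],[h+.05,-.02,.036],[h-.05,.018,.064],[h-.05,-.018,.064],[.085,.02,.042],[.085,-.02,.042],[.085,-.02,.036]])
    print(h,((proj('side',P)-[215,150]+.5)*5-.5).round(0).astype(int).tolist())
b=viewer.snapshot('side')[150:250,215:335,::-1]
cv2.imwrite('pics/s5.png',cv2.resize(b,None,fx=5,fy=5,interpolation=2))
"
```

```text
t 10.0 stage xyz mm [-86.   39.9  49. ] F stage [5.08 1.9  7.52] open 0.0542 rpy [179.78   0.43 169.63]
0.025 [[278, 178], [335, 120], [479, 230], [530, 173], [257, 159], [315, 100], [316, 110]]
0.03 [[268, 173], [326, 115], [468, 225], [519, 168], [257, 159], [315, 100], [316, 110]]
0.035 [[258, 168], [316, 110], [458, 220], [509, 163], [257, 159], [315, 100], [316, 110]]
```

View pics/s5.png

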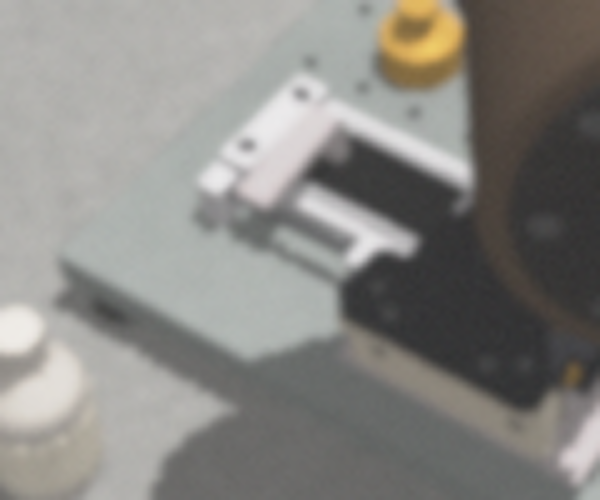

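The lip shows at (462,205) and the panel runs under the jaw at (320,175), right where a fully home holder projects. The weight is unmoved. I'll let the clip up and draw away.

Emit:
carry_out:
  rows:
    - [0.002, 0, -0.001, 0, 0, 0]
    - [0.002, 0, -0.003, 0, 0, 0]
    - [0.002, 0, -0.005, 0, 0, 0]
    - [0.002, 0, -0.008, 0, 0, 0]
    - [0.002, 0, -0.02, 0, 0, 0]
    - [0.002, 0, -0.05, 0, 0, 0]
    - [0.002, 0, -0.1, 0, 0, 0]
    - [0.002, 0, -0.13, 0, 0, 0]

```text
clock: 11.05
tool_pos: [0.5098, 0.0399, 0.18]
orientation: [179.9, 0.1, 169.6]
force: [0.9, 0.7, -0.8]
opening: 0.0539
gripper_force: 0.0
```

Emit:
carry_out:
  rows:
    - [0.06, -0.06, -0.02, 0, 0, 0]
    - [0.08, -0.12, -0.03, 0, 0, 0]
    - [0.08, -0.18, -0.03, 0, 0, 0]
    - [0.08, -0.24, -0.03, 0, 0, 0]
    - [0.08, -0.3, -0.03, 0, 0, 0]
    - [0.08, -0.3, -0.03, 0, 0, 0]
    - [0.08, -0.3, -0.03, 0, 0, 0]

```text
clock: 11.92
tool_pos: [0.3756, -0.2414, 0.2071]
orientation: [180.0, -0.0, 169.4]
force: [0.2, 0.5, 0.1]
opening: 0.0541
gripper_force: 0.0
```

```bash
python3 -c "
from h import *
status()
b=viewer.snapshot('side')[135:255,205:305,::-1]
a=viewer.snapshot('top')[95:215,310:410,::-1]
cv2.imwrite('pics/s6.png',np.hstack([cv2.resize(i,(400,480),interpolation=2) for i in (b,a)]))
"
```

```text
t 11.93 stage xyz mm [-171.9 -263.2  207.1] F stage [0.15 0.52 0.13] open 0.0541 rpy [ 1.7999e+02 -1.0000e-02  1.6940e+02]
```

View pics/s6.png

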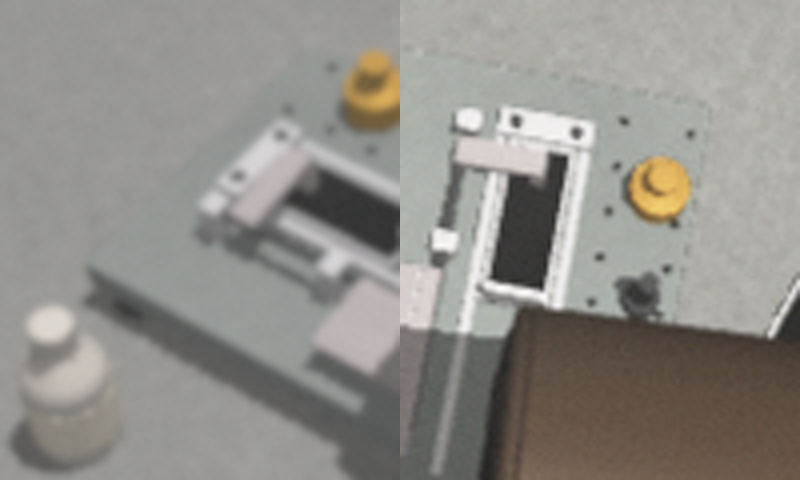

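The holder is home against the stop, with its panel front at top (555,150) and its lip at (520,290). The jaw rests on the plate and nothing else has moved, so I'm handing in.

```bash
python3 -c "
from plant import workorder
print(workorder.close_job())"
```

```text
the job is handed in; nothing more can be done
None
```

The holder is against the end stop with the clip's jaw clamping it, the arm is clear, and the loose things look unmoved. I've handed the job in at about 12 s of the 46 s allowed, but the hand-in returned no verdict.

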